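# Slide the cap home under the guard and press the clamp lever through the guard window

### The job

With the fingertips, push the blue plate of the loaded carriage until the carriage is fully home under the yellow guard. Then reach down through the guard window and press the red-gripped clamp lever all the way down, and withdraw. Do not touch the guard, keep the cap in its nest, lift nothing, and leave the jar, the tin and the spare cap where they stand.

Things in the scene. Friction and masses are not known exactly. Their poses are not given: they have to be found in the camera images.
- station: small clamping station fixed to the bench: dark steel base plate 270 x 140 x 10 mm (x from -130 to +140 mm). Origin on the bench top; +x points from the open front (robot side), where the carriage sticks out, to the back; z up. Its place and its yaw (within 0.25 rad) vary. The carriage slides along +x of this frame, at y = 0.
- carriage (a joint): travel of the carriage along the station's +x, in m: 0 pulled out to the front (as it starts), 0.06 fully home against its stop. Drags with about 2.5 N and stays where it is left.
- push_plate (a point): middle of the top edge of the front (robot-side) face of the blue upright push plate at the carriage's front end: 60 mm wide (station y), 8 mm thick, top 55 mm above the bench, its upper 37 mm free. Push it towards station +x, from x = -110 mm to -50 mm; there it is 37 mm short of the front edge of the guard top, 86 mm above the bench.
- guard: yellow sheet-steel guard over the back half of the station, station x from -13 to +109 mm, 136 mm wide, solid side plates, open at front and back; top plate 4 mm thick, sloping up towards the back by 15 degrees (0.26 rad), from 86 mm to 119 mm above the bench. Origin as the station's. Must not be touched.
- window (a point): centre of the rectangular window in the sloping top plate of the guard, at station (48, 0) mm, 100 mm above the bench. The black-edged opening is 96 mm wide (station y) and 80 mm along the slope (77 mm seen from above): shut fingers pass through, open ones do not.
- lever (a joint): angle of the clamp lever in rad: 0 raised (starts between 0 and 0.06), 0.4 fully down (level) against its stop. The hinge lies across the station at station x = 130 mm, 52 mm above the bench; the arm, 85 mm long, points to the front. Pressing the grip takes about 5 to 6 N and it stays where it is left.
- lever_grip (a point): middle of the top of the red cross grip (18 mm round bar, 50 mm long in station y) at the free end of the lever, below the window: about 93 mm above the bench when raised, 61 mm when fully down (at station x = 55 mm raised, 45 mm down).
- cap: white ribbed round cap, 44 mm diameter, 20 mm high, loose in the nest on the carriage; origin at the centre of its underside.
- nest (a point): centre of the floor of the nest on the carriage (ring with 48 mm bore, rim 6 mm high), 130 mm behind the front face of the push plate, 18 mm above the bench. The cap's underside centre lies here.
- jar: bystander: white jar with black lid, 63 mm diameter, 61 mm high, standing beside the station; origin at the centre of its underside.
- tin: bystander: white tin with blue lid, 72 mm diameter, 34 mm high, beside the station; origin at the centre of its underside.
- spare_cap: bystander: second white ribbed cap, 44 mm diameter, 20 mm high, on the bench beside the station; origin at the centre of its underside.
There are look-alikes about, which are no part of the job. What is shaped like the cap but pink is not meant.

How it is judged (in metres and radians):
On the way, in this order (a step that is already met when the one before it is completed fails the run):
1. the carriage is fully home (within 3 mm of its stop) while the lever is still raised (value of joint carriage above 0.057 m and value of joint lever below 0.15 rad), for 0.2 s.
2. the lever is pressed fully down by fingers that reach through the window (value of joint lever above 0.36 rad and horizontal distance between the grasp point and window below 0.05 m and height (world z) of the grasp point below 0.16 m), for 0.1 s.
At the end, for the whole second after the job is handed in: The carriage is within 3 mm of its stop, the lever is within 0.04 rad of fully down (0.36 or more), and the cap lies flat and still in the nest (within 5 mm of its centre, less than 4 mm above its floor) (value of joint carriage above 0.057 m and value of joint lever above 0.36 rad and horizontal distance between cap and nest below 0.005 m and z of cap in the frame of nest below 0.004 m and angle between cap's own z axis and vertical below 0.1 rad and linear speed of cap below 0.02 m/s); the robot touches nothing.
It fails at once if the robot touches the guard (contact force between any of the fingers, the arm and guard above 0.3 N).
It fails at once if the cap is lifted or knocked out of its nest (z of cap in the frame of nest above 0.006 m or horizontal distance between cap and nest above 0.012 m).
It fails at once if a bystander is moved by more than 15 mm (distance of any of jar, tin, spare_cap from where it was at the start of the episode above 0.015 m).
It also fails if it takes over 42 s, if anything falls off the work surface, if the arm or the gripper's body presses on something with over 40 N, if the wrist force passes 120 N, or if a joint passes its speed limit or range.

### The arm

A 6-joint arm with a two-finger parallel gripper is mounted at the origin on a cart in front of the work surface, level with it; the furniture and walls round the work are solid. World frame = base frame: x ahead of the robot, y to its left, z up, the work surface at z = 0. Lengths are in mm, angles in rad, forces in N, time in s.
With the tool pointing down it reaches from about 400 to 825 mm from the base axis. Payload 7 kg.
Tool frame: the origin (TCP) lies between the finger pads; the fingertips stand 19 mm ahead of it and the grasp point (between the pads) is the TCP; z points along the fingers, y is the line along which they close (so a half turn about z gives the same grasp; the last joint's range is limited). The gripper opens to 88 mm and grips with 3 to 60 N. Pads are 19 mm wide; open, the fingers measure 130 mm over their backs; the gripper's body (78 mm by 193 mm) begins 47 mm behind the grasp point.
Start: joints at [1.573, 0.359, 0.012, 0, -1.224, -0.288], TCP at [190.309, 647.594, 245.561] pointing down, gripper open.
Joint ranges: [-3.07, 3.07], [-1.43, 2.12], [-1.02, 1.25], [-3.03, 1.67], [-3.05, -0], [-3.03, 3.03]. Speed limits (rad/s): [2.39, 2.39, 3.01, 3.14, 3.14, 3.14].

### API

Orientations are given as a rotation vector (axis times angle).
In Python, from rig import r, eoat, inverse_kinematics, sense, snapshot, camera_params, workorder gives the robot as it stands. Calls block until the motion is done:
- r.move_ptp(position, orientation): joint-space move of the TCP to a pose.
- r.move_linear(position, orientation=None, max_speed=150): straight line of the TCP; orientation=None keeps the orientation; max_speed is the mean speed in mm/s.
- r.goto_joints(angles): joint-space move.
- eoat.command_gripper(opening, strength=None): finger opening in mm; strength is the grip in N (None keeps the last); returns when the fingers have stopped.
- r.pause(seconds).
- inverse_kinematics(position, orientation): joint angles nearest the present ones, or None.
- sense(): the state.
- snapshot(name): name is "side" or "top" or "wrist"; returns the picture (420x560x3 uint8, red, green, blue); there is no depth.
- camera_params(name): a dict with "K" (3x3 intrinsics, pixels), "k1" (the pictures are not rectified: a ray, as slopes to the right and down, at radius r is drawn at 1 + k1 r^2 times it, then the intrinsics apply), "world_from_camera" (4x4, takes a point from camera to world coordinates); the wrist camera has in their place "mount" (4x4, takes a point from camera to tool coordinates, whose origin is the TCP and whose axes are the flange's). Camera axes: x right, y up, looking along -z (the intrinsics and any distortion apply to the point x, -y, -z); pixel columns grow to the right and rows downward; lengths in mm; the calibration is good to about 2 mm. A picture is of the moment at which its call begins: read the wrist's pose just before it. camera_params takes no time and is no camera call.
A pose or a line that the arm cannot do raises r.IKError and nothing moves.
- workorder.close_job(): hands the job in; it is judged then, once.
The state is a dict: "time": time; "q": joint angles; "joint_velocities": joint speeds; "joint_efforts": joint torques, N m; "position": TCP position; "orientation": TCP orientation; "contact_force": force on the tool from outside, world axes, zero at the start; "wrist_torque": the same for the moment, N m; "finger_gap": finger opening in mm; "gripper_force": force on a finger pad.
Only numpy, scipy, OpenCV 4.12 (cv2) and the standard library are available. Lean on these libraries where they do the work, as an engineer would, in place of code of your own. Each camera call takes 0.05 s, during which the arm holds its last target. There are 200 camera calls.

## Working session

There is one attempt and no reset: what is moved stays moved. The work goes in short steps, each a Python script; the robot and the scene stay as the last script left them, time stands still between calls to the robot, and variables do not carry over. Pictures are saved under pics/ and viewed, at most 10 in all, crops included, and the job is handed in when it is done.

```bash
mkdir -p pics; ls; python3 - <<'E'
from rig import *
import cv2,numpy as np
s=sense();print(s)
for n in("top","side","wrist"):
    im=snapshot(n);cv2.imwrite(f"pics/{n}0.png",im[:,:,::-1]);p=camera_params(n);print(n,{k:np.round(v,4).tolist() for k,v in p.items()})
E
```

```text
pics
{'time': 0.0, 'q': array([ 1.57307702e+00,  3.59357430e-01,  1.10607618e-02, -3.64738290e-04,
       -1.22410814e+00, -2.88084644e-01]), 'joint_velocities': array([ 0.00012666, -0.00012194,  0.00081476,  0.00090303,  0.00022231,
       -0.00088346]), 'joint_efforts': array([ 8.34954608e-05, -5.82722247e+01,  2.93058103e+01,  6.99725792e+00,
        6.95596682e-03, -1.44915562e-04]), 'position': array([190.2013358 , 647.16377154, 244.63991712]), 'orientation': array([ 3.10791778e+00, -4.47372674e-01, -1.67399495e-04]), 'contact_force': array([ 0.23253219,  0.16391624, -0.52831627]), 'wrist_torque': array([-0.00364658, -0.03993922, -0.00681852]), 'gripper_force': 0.0, 'finger_gap': 87.69536570059995}
top {'K': [[443.65, 0.0, 265.6229], [0.0, 443.65, 225.0868], [0.0, 0.0, 1.0]], 'k1': -0.009, 'world_from_camera': [[-0.011, 0.9921, -0.1247, 462.2096], [-0.9998, -0.0132, -0.0174, -40.7409], [-0.0189, 0.1245, 0.992, 912.4402], [0.0, 0.0, 0.0, 1.0]]}
side {'K': [[432.6459, 0.0, 282.6042], [0.0, 432.6459, 207.3389], [0.0, 0.0, 1.0]], 'k1': 0.0464, 'world_from_camera': [[-0.9863, 0.092, -0.1372, 454.4457], [-0.1651, -0.5218, 0.8369, 662.6426], [0.0054, 0.8481, 0.5299, 543.0152], [0.0, 0.0, 0.0, 1.0]]}
wrist {'K': [[335.1311, 0.0, 281.1549], [0.0, 335.1311, 203.1841], [0.0, 0.0, 1.0]], 'k1': -0.0541, 'mount': [[0.0001, 0.9542, 0.2991, 82.1922], [1.0, -0.0001, 0.0001, 1.1619], [0.0002, 0.2991, -0.9542, -138.2326], [0.0, 0.0, 0.0, 1.0]]}
```

View pics/top0.png

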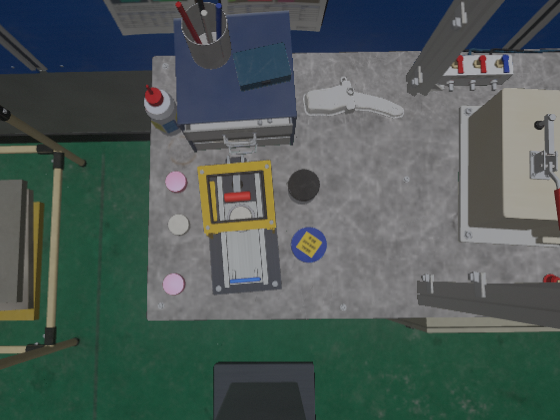

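View pics/side0.png

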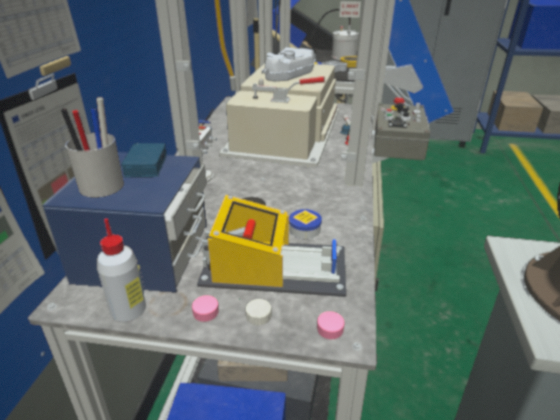

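The top view shows the station at cols 200–280 and rows 160–295, with the blue plate near (245,281), the red grip near (237,197) and the yellow guard around it. The jar (303,185) and tin (309,245) stand to its right, and the spare cap (179,225) to its left. A cabinet stands close behind. The side view shows the same layout, with the blue plate at (335,256) and the red grip at (249,229).

```bash
cat > h.py <<'E'
from rig import *
import cv2,numpy as np
from scipy.spatial.transform import Rotation as R
def ray(n,px,T=None):
    p=camera_params(n);K=np.array(p["K"]);d=np.array([p["k1"],0,0,0,0.])
    u=cv2.undistortPoints(np.array(px,float).reshape(-1,1,2),K,d).reshape(-1,2)
    W=np.array(p["world_from_camera"]) if T is None else T
    return W[:3,3],np.c_[u[:,0],-u[:,1],-np.ones(len(u))]@W[:3,:3].T
def plane(n,px,z,T=None):
    o,d=ray(n,px,T);return o+d*((z-o[2])/d[:,2])[:,None]
def tri(rays):   # least-squares crossing of (origin,dir)
    A=np.zeros((3,3));b=np.zeros(3)
    for o,d in rays:
        d=d/np.linalg.norm(d);P=np.eye(3)-np.outer(d,d);A+=P;b+=P@o
    x=np.linalg.solve(A,b)
    return x,[np.linalg.norm(np.cross(x-o,d/np.linalg.norm(d))) for o,d in rays]
def wristT(s):
    T=np.eye(4);T[:3,:3]=R.from_rotvec(s["orientation"]).as_matrix();T[:3,3]=s["position"]
    return T@np.array(camera_params("wrist")["mount"])
RNG=dict(blue=((100,110,50),(128,255,255)),red=((0,150,90),(5,255,255)),yellow=((20,150,90),(32,255,255)))
def blobs(im,c,roi,n=3):
    hsv=cv2.cvtColor(im,cv2.COLOR_RGB2HSV);m=cv2.inRange(hsv,*map(np.array,RNG[c]))
    if c=="red": m|=cv2.inRange(hsv,np.array((174,150,90)),np.array((180,255,255)))
    k=np.zeros_like(m);x0,y0,x1,y1=roi;k[y0:y1,x0:x1]=255;m&=k
    cs=sorted(cv2.findContours(m,cv2.RETR_EXTERNAL,cv2.CHAIN_APPROX_NONE)[0],key=cv2.contourArea)[::-1][:n]
    return [(cv2.contourArea(q),cv2.minAreaRect(q),q) for q in cs]
def tool(yaw,tilt=0,flip=True):
    # z down, y across the station; tilt>0 leans the body to the front (tips ahead towards +x)
    s=-1 if flip else 1
    M=np.array([[s,0,0],[0,-s,0],[0,0,-1.]]).T
    return (R.from_euler("z",yaw)*R.from_euler("y",-tilt)*R.from_matrix(M))
E
python3 - <<'E'
from h import *
t=cv2.imread("pics/top0.png")[:,:,::-1].copy();s=cv2.imread("pics/side0.png")[:,:,::-1].copy()
for n,im,rois in(("top",t,{"blue":(205,265,285,295),"red":(215,185,260,210),"yellow":(190,150,285,245)}),("side",s,{"blue":(320,230,350,280),"red":(235,215,265,245),"yellow":(190,180,300,300)})):
    for c,roi in rois.items():
        for a,r_,q in blobs(im,c,roi,2):
            print(n,c,a,r_)
            if n=="top" and c!="yellow": print(plane(n,cv2.boxPoints(r_),55 if c=="blue" else 90).round(0).tolist())
for f in(True,False):
    for p in((480,-20,60),(450,-20,60),(600,0,90),(560,-20,300)):
        q=inverse_kinematics(p,tool(0,.1,f).as_rotvec());print(f,p,None if q is None else np.round(q,2))
E
```

```text
top blue 69.0 ((244.93106079101562, 279.67242431640625), (3.321819305419922, 30.145509719848633), 85.2363510131836)
[[466.0, 44.0, 55.0], [470.0, -13.0, 55.0], [464.0, -14.0, 55.0], [460.0, 44.0, 55.0]]
top red 175.0 ((236.60586547851562, 196.37646484375), (8.053133010864258, 25.38654136657715), 85.60128784179688)
[[627.0, 52.0, 90.0], [630.0, 4.0, 90.0], [615.0, 3.0, 90.0], [612.0, 51.0, 90.0]]
top yellow 4647.5 ((236.41526794433594, 197.46597290039062), (68.83472442626953, 72.57627868652344), 85.31410217285156)
side blue 88.0 ((334.0, 256.0), (32.0, 4.0), 90.0)
side red 100.5 ((249.20004272460938, 228.39999389648438), (6.957010269165039, 17.708751678466797), 18.43494987487793)
side yellow 5669.0 ((247.29995727539062, 242.3999786376953), (78.77169799804688, 86.1256103515625), 8.13010311126709)
side yellow 7.0 ((297.5, 216.5), (3.0, 3.0), 90.0)
True (480, -20, 60) [ 0.4   0.2  -0.75  0.08 -0.52 -2.04]
True (450, -20, 60) [ 0.43  0.16 -0.82  0.09 -0.5  -2.08]
True (600, 0, 90) [ 0.35  0.33 -0.45  0.05 -0.69 -1.96]
True (560, -20, 300) [ 0.34  0.08 -0.25  0.04 -1.15 -1.92]
False (480, -20, 60) [ 0.4   0.2  -0.75  0.08 -0.52  1.11]
False (450, -20, 60) [ 0.43  0.16 -0.82  0.09 -0.5   1.07]
False (600, 0, 90) [ 0.35  0.33 -0.45  0.05 -0.69  1.19]
False (560, -20, 300) [ 0.34  0.08 -0.25  0.04 -1.15  1.22]
```

```bash
python3 - <<'E'
from h import *
o=tool(.075,0,True).as_rotvec()
r.move_ptp((480,250,330),o); eoat.command_gripper(0,20)
for i,p in enumerate([(500,70,300),(590,-10,300)]):
    r.move_ptp(p,o); r.pause(.3); s=sense(); im=snapshot("wrist"); T=wristT(s)
    cv2.imwrite(f"pics/w{i}.png",im[:,:,::-1]); np.save(f"T{i}.npy",T); print(s["time"],s["position"],s["finger_gap"])
E
```

```text
4.45 [500.06162806  70.77356133 300.00188774] 0.1804552109356686
5.35 [589.693654    -9.29638268 300.56137353] 0.502187088218408
```

View pics/w0.png

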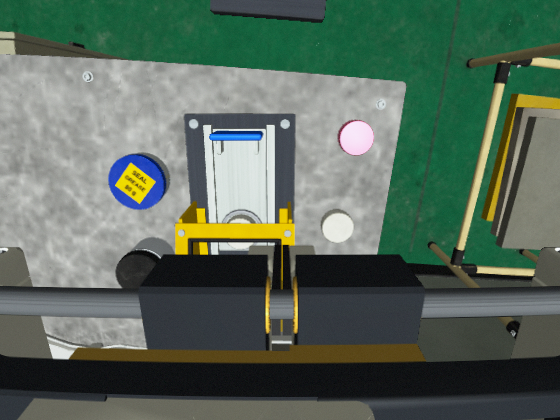

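View pics/w1.png

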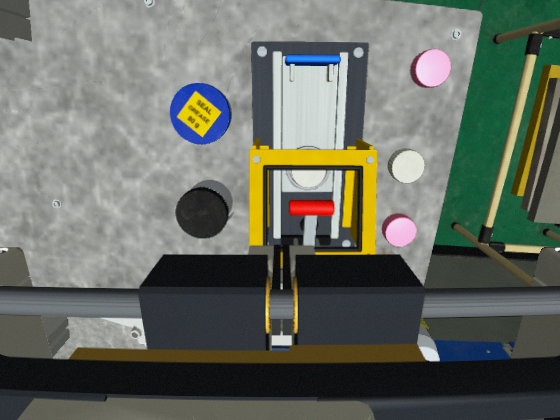

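The w0 view shows the plate at (236,136), the tin at (137,181) and the spare cap at (338,227). The w1 view shows the plate at (313,59), the grip at (311,208), the window at cols 264–362 and rows 167–252, and the cap in its nest at (309,168). The shut fingertips are at (282,250).

```bash
python3 - <<'E'
from h import *
L=lambda n:cv2.imread(f"pics/{n}.png")[:,:,::-1].copy()
T0,T1=np.load("T0.npy"),np.load("T1.npy")
V=dict(blue=[("top",L("top0"),None,(205,265,285,295)),("side",L("side0"),None,(320,230,350,280)),("wrist",L("w0"),T0,(200,125,275,150)),("wrist",L("w1"),T1,(275,45,350,72))],
 red=[("top",L("top0"),None,(215,185,260,210)),("side",L("side0"),None,(235,215,265,245)),("wrist",L("w1"),T1,(275,190,350,225))])
for c,vs in V.items():
    rays=[]
    for n,im,T,roi in vs:
        a,q,_=blobs(im,c,roi,1)[0]; o,d=ray(n,[q[0]],T); rays.append((o,d[0]))
        z=48 if c=="blue" else 86
        print(c,n,np.round(q[0],1),np.round(q[1],1),"on z",plane(n,[q[0]],z,T).round(1).tolist(), "corners",plane(n,cv2.boxPoints(q),z,T)[:,:2].round(0).tolist())
    x,e=tri(rays);print(" tri",x.round(1),np.round(e,1)); x,e=tri([rays[0]]+rays[2:]);print(" tri no side",x.round(1),np.round(e,1))
P=plane("wrist",[(262,52),(357,52),(252,42),(369,42)],10,T1).round(1);print(P.tolist())
# guard outer/inner: yellow contour and hole in w1
hsv=cv2.cvtColor(L("w1"),cv2.COLOR_RGB2HSV);m=cv2.inRange(hsv,np.array((18,150,90)),np.array((32,255,255)))
for row in (160,180,200,220,240):
    xs=np.where(m[row,240:390])[0]+240;g=np.where(np.diff(xs)>3)[0]
    print(row,xs[0],[(xs[i],xs[i+1]) for i in g],xs[-1])
for c in (285,300,330,345):
    ys=np.where(m[140:260,c])[0]+140;print("col",c,ys[0],ys[np.where(np.diff(ys)>3)[0]],ys[-1])
E
```

```text
blue top [244.9 279.7] [ 3.3 30.1] on z [[464.9, 15.6, 48.0]] corners [[466.0, 45.0], [470.0, -13.0], [464.0, -14.0], [460.0, 45.0]]
blue side [334. 256.] [32.  4.] on z [[462.3, 30.2, 48.0]] corners [[469.0, -19.0], [462.0, -20.0], [456.0, 74.0], [463.0, 75.0]]
blue wrist [235.5 135.5] [ 9. 53.] on z [[464.1, 14.0, 48.0]] corners [[461.0, -17.0], [457.0, 44.0], [467.0, 45.0], [472.0, -16.0]]
blue wrist [312.5  60. ] [10. 55.] on z [[466.2, 14.2, 48.0]] corners [[464.0, -16.0], [459.0, 43.0], [469.0, 45.0], [474.0, -15.0]]
 tri [464.5  14.8  36.6] [1.7 2.1 2.4 0.6]
 tri no side [465.1  14.6  45.6] [1.2 1.2 0.9]
red top [236.6 196.4] [ 8.1 25.4] on z [[621.7, 28.2, 86.0]] corners [[628.0, 53.0], [631.0, 5.0], [615.0, 4.0], [612.0, 52.0]]
red side [249.2 228.4] [ 7.  17.7] on z [[621.5, 23.9, 86.0]] corners [[627.0, 48.0], [630.0, -7.0], [616.0, -2.0], [614.0, 53.0]]
red wrist [311.  207.5] [15. 44.] on z [[622.2, 25.1, 86.0]] corners [[615.0, 0.0], [612.0, 48.0], [629.0, 51.0], [633.0, 1.0]]
 tri [621.3  26.4  87.8] [1.6 0.4 1.6]
 tri no side [622.6  26.9  83.3] [1.6 1.6]
[[457.8, -43.5, 10.0], [448.7, 69.1, 10.0], [447.6, -55.9, 10.0], [436.5, 81.8, 10.0]]
160 249 [(np.int64(252), np.int64(260)), (np.int64(365), np.int64(374))] 376
180 249 [(np.int64(262), np.int64(267)), (np.int64(268), np.int64(345)), (np.int64(354), np.int64(363))] 376
200 249 [(np.int64(262), np.int64(267)), (np.int64(268), np.int64(344)), (np.int64(352), np.int64(362))] 375
220 249 [(np.int64(262), np.int64(267)), (np.int64(268), np.int64(342)), (np.int64(351), np.int64(362))] 375
240 249 [(np.int64(262), np.int64(362))] 375
col 285 150 [] 164
col 300 150 [] 165
col 330 150 [165] 254
col 345 150 [165 226] 254
```

```bash
cat >> h.py <<'E'
YAW=.078;O=np.array([570.5,23.0,0]);RS=R.from_euler("z",YAW)
def tcp(x,y,z,tilt):   # TCP pose for the fingertip at station (x,y,z)
    o=tool(YAW,tilt);return O+RS.apply([x,y,z])-19*o.apply([0,0,1]),o.as_rotvec()
def f(): return RS.inv().apply(sense()["contact_force"])
E
python3 - <<'E'
from h import *
T1=np.load("T1.npy")
for px,z in(((312,165),89.7),((262,200),97),((362,200),97),((312,253),110)): print(RS.inv().apply(plane("wrist",[px],z,T1)[0]-O).round(1))
t=.15
for p in((-142,0,200,t),(-142,0,36,t)):print(inverse_kinematics(*tcp(*p)))
r.move_ptp(*tcp(-142,0,200,t)); r.move_linear(*tcp(-142,0,36,t),max_speed=150); r.pause(.2); f0=f();print(f0.round(1))
x=-126
r.move_linear(*tcp(x,0,36,t),max_speed=60)
while x<-64:
    x+=4; r.move_linear(*tcp(x,0,36,t),max_speed=40); F=f()-f0; print(x,F.round(1),end=' ')
    if abs(F[0])>9: break
s=sense();print(s["time"],RS.inv().apply(s["position"]-O).round(1))
E
```

```text
[ 3.3 -2.4 89.7]
[ 39.5 -55.5  97. ]
[39.7 51.4 97. ]
[ 95.5  -1.8 110. ]
[ 0.55850135 -0.14746938 -0.67795741  0.08767419 -0.90894761 -2.1006526 ]
[ 0.55082785  0.10672549 -0.95252583  0.18285791 -0.38359464 -2.20889338]
[-0.3  0.8  0.2]
-122 [ 0.2 -1.3 -0.4] -118 [-0.6 -1.2 -0.1] -114 [-0.9 -0.6  0.3] -110 [-0.1 -2.  -0.2] -106 [ 0.1 -1.7 -0.3] -102 [-0.3 -1.9 -0.3] -98 [ 0.5 -1.  -0.7] -94 [-0.  -1.2  0.3] -90 [ 0.7 -1.2 -0.1] -86 [ 0.4 -1.1 -0.6] -82 [-0.7 -0.6  0.1] -78 [-0.8 -0.8 -0.5] -74 [ 0.5  0.  -0.2] -70 [-0.4 -0.6 -0.7] -66 [ 0.1 -1.3 -1. ] -62 [-0.5 -0.4 -1.1] 12.025 [-64.4   0.1  54.9]
```

```bash
python3 - <<'E'
from h import *
a=snapshot("side")[150:320,170:380,::-1];b=snapshot("top")[140:310,140:340,::-1]
b=cv2.resize(b,(210,170));c=cv2.resize(np.hstack([a,b]),None,fx=1.9,fy=1.9,interpolation=cv2.INTER_CUBIC);cv2.imwrite("pics/c1.png",c)
E
```

```text
(no output)
```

View pics/c1.png

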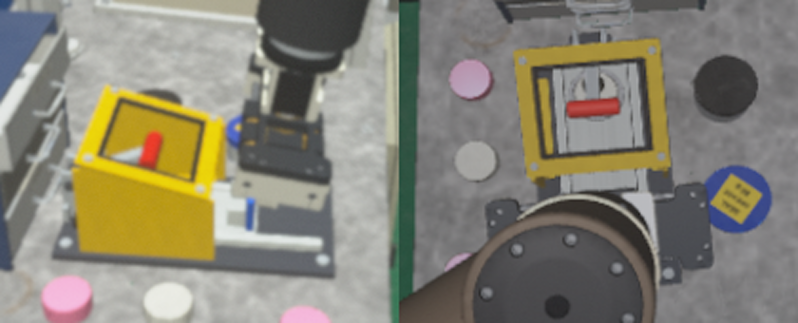

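The crop shows the carriage pushed in, with the cap now behind the grip. The blue plate is near (250,212) against the fingers, and the gripper is clear of the guard. I'll push on to the stop.

```bash
python3 - <<'E'
from h import *
t=.15;x=-62;f0=np.array([-.3,.8,.2])
while x<-50:
    x+=1; r.move_linear(*tcp(x,0,36,t),max_speed=15); F=f()-f0; s=sense();print(x,F.round(1),RS.inv().apply(s["position"]-O).round(1)[0])
    if F[0]<-8: break
r.pause(.3);print((f()-f0).round(1),sense()["time"])
E
```

```text
-61 [-1.1 -0.2  0.7] -63.8
-60 [-3.3 -0.2  1.3] -63.1
-59 [-6.7  1.6  5.2] -63.0
-58 [-10.4   2.9   6.4] -62.9
[-9.3  3.   6.7] 13.425
```

```bash
python3 - <<'E'
from h import *
t=.2
r.move_linear(*tcp(-75,0,36,.15),max_speed=60); r.move_linear(*tcp(-90,0,180,.15),max_speed=180)
r.move_linear(*tcp(49,-1,180,t),max_speed=180); s=sense();print(s["time"])
cv2.imwrite("pics/s2.png",cv2.resize(snapshot("side")[120:320,150:400,::-1],None,fx=2,fy=2,interpolation=cv2.INTER_CUBIC))
r.pause(.2);f0=f()
r.move_linear(*tcp(49,-1,102,t),max_speed=100);print((f()-f0).round(1),sense()["time"])
E
```

```text
15.7333
[0.3 1.1 0.6] 16.9167
```

View pics/s2.png

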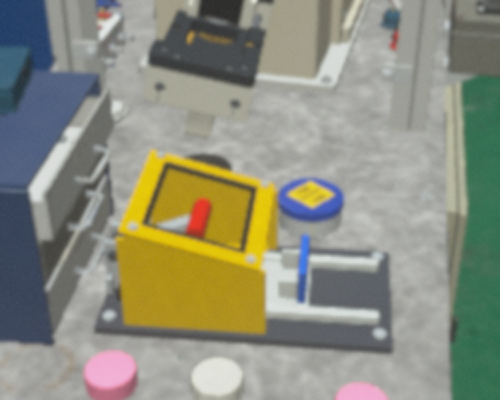

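The carriage is home: the plate is at (304,268), just in front of the guard. The lever is still raised, and the fingertips at (198,128) are directly above the grip at (200,217). Next I press.

```bash
python3 - <<'E'
from h import *
t=.2;f0=np.array([0,1.,.4]);z=102
while z>54:
    dz=4 if z>68 else 1.5
    z-=dz; r.move_linear(*tcp(49,-1,z,t),max_speed=40 if dz==4 else 20); F=f()-f0; s=sense();print(z,F.round(1),s["position"][2].round(1))
    if F[2]>16: break
r.pause(.2);print((f()-f0).round(1),sense()["time"])
E
```

```text
98 [ 0.6 -1.   0.6] 116.8
94 [-0.2 -1.4 -0.7] 112.5
90 [-0.1 -1.2  0.1] 108.2
86 [-1.  -0.8 -0.7] 104.3
82 [ 0.7 -1.5 -0.2] 100.3
78 [-0.4 -1.2  0.4] 96.5
74 [ 0.5 -1.2  1.1] 92.6
70 [ 0.6 -1.2 -0.7] 88.6
66 [ 0.  -1.8 -0.6] 84.6
64.5 [-1.1 -0.9  1.8] 83.3
63.0 [-2.1  0.5  3. ] 81.6
61.5 [-4.4  0.8  6.8] 80.5
60.0 [-10.   -0.8  17.9] 80.1
[-9.6  1.3 17.2] 20.3667
```

Stop reached. I'll withdraw and check.

```bash
python3 - <<'E'
from h import *
r.move_linear(*tcp(49,-1,66,.2),max_speed=60); r.move_linear(*tcp(49,-1,200,.2),max_speed=120); r.move_linear(*tcp(-60,0,230,.2)); r.pause(.3)
a=snapshot("side");cv2.imwrite("pics/s3.png",cv2.resize(a[120:320,150:400,::-1],None,fx=3,fy=3,interpolation=cv2.INTER_CUBIC))
q=blobs(a,"red",(235,215,265,260),1)[0][1];print(q[0])
o,d=ray("side",[q[0]]);l=RS.inv().apply(d[0]);p=RS.inv().apply(o-O);print("grip centre on station y=0:",(p-l*p[1]/l[1]).round(1),sense()["time"])
E
```

```text
(254.5, 237.5)
grip centre on station y=0: [41.1  0.  68.1] 23.1333
```

View pics/s3.png

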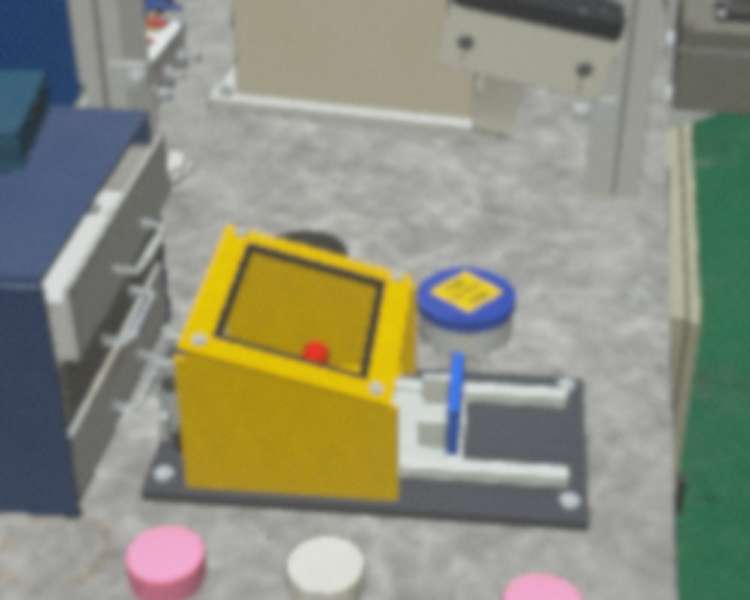

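The side view shows the grip low in the window at (315,353), with only its far end visible. The blue plate at (456,402) has not moved since the push. The tip stopped at about 61 mm under 17 N, which is the height given for fully down.

```bash
python3 -c "
from rig import *
print(workorder.close_job())"
```

```text
the job is handed in; nothing more can be done
None
```

I pushed the carriage to its stop and pressed the clamp lever down until it stopped at about 61 mm under 17 N, then withdrew and handed the job in at about 23 s; the hand-in gave no verdict, and I did not take a last close look at the cap in its nest.

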